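Clip the vibration pickup into its holder and bring its stylus onto the test bearing

ROBOT

A 6-joint arm with a two-finger parallel gripper is mounted at the origin on the work surface. World frame = base frame: x ahead of the robot, y to its left, z up, the work surface at z = 0. Lengths are in mm, angles in degrees, forces in N, time in s.
With the tool pointing down it reaches from about 300 to 850 mm from the base axis. Payload 5.4 kg.
Tool frame: the origin (TCP) lies between the finger pads; the fingertips stand 14 mm ahead of it and the grasp point (between the pads) lies 5 mm behind it; z points along the fingers, y is the line along which they close (so a half turn about z gives the same grasp; the last joint's range is limited). The gripper opens to 85 mm and grips with 20 to 120 N. Pads are 22 mm wide; open, the fingers measure 114 mm over their backs; the gripper's body (76 mm by 85 mm) begins 54 mm behind the grasp point. The pads swing forward as they close: fully open they stand 13 mm farther back than shut.
Start: joints at [57.405, 9.076, 91.501, -0, 79.423, -12.038], TCP at [201.921, 538.363, 219.899] pointing down, gripper open.
Joint ranges: [-166.64, 166.64], [-54.1, 131.32], [10.49, 154.53], [-73.88, 253.88], [9.74, 151.15], [-171.62, 171.62]. Speed limits (degrees/s): [147.25, 147.25, 180, 180, 180, 180].

INTERFACE

Orientations are given as a 3x3 rotation matrix whose columns are the frame's x, y, z axes.
In Python, from workcell import ctrl gives the robot as it stands.
- The arm moves only by the tool drive_tool, never from a script. Its argument "steps" is text: rows parted by semicolons, each of 5 numbers parted by spaces: the shift along the tool's x, y, z in m, then the turn about the tool's z in degrees, then the finger opening in m, from 0 to 0.0854. A call has 1 to 20 rows; each row is the pose to reach, as a shift and turn from the pose commanded when the call began, along the tool's axes at that moment; what a row does not reach only later rows make up. A row lasts 1/8 s, in which the tool goes at most 62.5 mm and 10.7 degrees, less where a joint would pass 70% of its speed; a pose out of reach is approached as far as the arm can. A call with a gripper value outside its range is refused whole. The fingers move at their own pace and stop on an object; the grip force is fixed at half the most. Time passes only in rows, so rows that repeat a pose let the fingers close. It gives the time, the measured TCP pose, the force, the opening and the grip force at its end, in the units of the state.
- ctrl.read_state(): the state, without advancing time (a new reading comes with each control period).
- ctrl.camera(name): name is "scene" or "side" or "wrist"; returns a dict with "pixels" (420x560x3 uint8, red, green, blue), "z_map" (420x560 float32, mm along the optical axis (not along the pixel's ray), 0 where there is no reading), "fx", "fy", "cx", "cy" (pixels), "dist_coeffs" ([k1, k2, p1, p2, k3] as OpenCV has them; the pictures are not rectified), "origin" and "orientation" of the camera in the world. Camera axes: x right, y up, looking along -z (the intrinsics and any distortion apply to the point x, -y, -z); pixel columns grow to the right and rows downward; lengths in mm; the calibration is good to about 2 mm. A picture is of the moment at which its call begins.
- ctrl.hand_in(): hands the job in; it is judged then, once.
The state is a dict: "time_s": time; "joint_positions": joint angles; "joint_vel": joint speeds; "joint_torque": joint torques, N m; "eef_pos": TCP position; "tool_rot": TCP orientation; "contact_force": force on the tool from outside, world axes, zero at the start; "torque": the same for the moment, N m; "opening": finger opening in mm; "gripper_force": force on a finger pad.
Only numpy, scipy, OpenCV 4.12 (cv2) and the standard library are available. Lean on these libraries where they do the work, as an engineer would, in place of code of your own. Each camera call takes 0.05 s, during which the arm holds its last target. There are 200 camera calls.

TASK

Take the pen-shaped vibration pickup out of its rest tray and press it down into both spring clips of the holder beside the test spindle until it snaps fully home, stylus towards the bearing and still clear of it. Then slide it forward in the clips until its spring stylus bears on the bearing's outer ring, pressed in about half of its 5 mm travel and never driven to the end of it, and let go. Do not force the clips, and leave the other things on the bench where they are.

Things in the scene. Friction and masses are not known exactly. Their poses are not given: they have to be found in the camera images.
- pickup: Pen-shaped vibration pickup, plain aluminium rod, 0.13 to 0.20 kg. Origin on its axis; own +x points along it to the stylus. Barrel 22 mm diameter from x = -75 to +70 mm, dark nose cone to +84, dark connector stub back to -89. Starts level in the rest tray, axis 40.5 mm above the table; grip it from above across the barrel at its origin, between the tray's ribs.
- pickup_tip (a point): Tip of the free stylus, 100 mm ahead of the pickup's origin on its axis (fixed to the barrel: it does not move back with the stylus). The stylus is a steel pin of 5 mm diameter with a round end. Axes as the pickup.
- stylus (a joint): How far the stylus is pushed back into the pickup, m: 0 = free, 0.005 = end of its travel. Its spring takes 0.7 N to start moving and 0.7 N more per mm: about 2.5 N at half travel, 4.2 N at the end.
- holder: Pickup holder (fixed) beside the test spindle: steel block, aluminium pillar and a rail with two spring clips, 135 mm high over its underside (origin; 20 mm above the table). Same axes as seat. Between the clips, for x = -33 to +33 mm, the space beside and under the barrel is free down to 30 mm below the seat line. The clips are spoilt by more than about 40 N.
- seat (a point): Middle of the seat line, where the pickup's axis lies when fully home; 120 mm over the holder's underside, 140 mm above the table. +x level along the line towards the bearing, +z up. With the pickup's origin at x = -10 mm its stylus is clear of the bearing.
- clip_front (a point): Seat line at the clip nearer the bearing (x = +40 mm from seat). A clip is 12 mm long: two sprung leaves flared at the top (15 mm above the seat line), lips 14 mm apart 8 mm above the line, a V seat below. The barrel meets the lips with its axis about 19 mm above the line; opening both clips takes 12 to 22 N, then it drops home on the V and stops hard. One clip may snap before the other.
- clip_rear (a point): Seat line at the clip farther from the bearing (x = -40 mm from seat), same as the other. Sliding the seated barrel along the line takes a steady 5 to 10 N. The bearing under test (outer ring 52 mm diameter, spindle at right angles, same height) stands ahead: the near side of its ring crosses the line 96 to 108 mm from seat; it differs each time, so feel for it.
- rest: Rest tray (fixed), grey plastic, 176 x 70 mm, rim 10 mm high, floor 6 mm thick, two notched ribs 12 mm thick at x = -45 and +45 mm (own x along the pickup), their tops 37 mm above the table. Origin at the centre of its underside, on the table.
- bearing_a: Loose ball bearing lying flat, 52 mm diameter, 16 mm high; origin under its centre. To be left alone.
- bearing_b: Loose ball bearing lying flat, 62 mm diameter, 17 mm high; origin under its centre. To be left alone.
- arbor: Steel spare arbor standing on its 44 mm flange, 54 mm high; origin under its centre. To be left alone.
- thermos: Dark steel drinking flask, 64 mm diameter, 200 mm high; origin under its centre. To be left alone.
- oil: Small white oil bottle, 40 mm diameter, 100 mm high; origin under its centre. To be left alone.
- caliper: Digital caliper lying flat, 210 mm long, 12 mm high; origin under its centre. To be left alone.
- cup: Steel cup, 64 mm diameter, 70 mm high; origin under its centre. To be left alone.

How it is judged:
By the outcome, as a careful person would: the job done as asked, in the order asked, and still so for the second after the job is handed in, with the robot touching nothing.
It also fails if it takes over 67 s, if anything falls off the work surface, if the arm or the gripper's body presses on something with over 40 N, if the wrist force passes 120 N, or if a joint passes its speed limit or range.

## Working session

There is one attempt and no reset: what is moved stays moved. The work goes in short steps, Python scripts to look and compute and a tool call to move; the robot and the scene stay as the last step left them, time stands still between calls to the robot, and variables do not carry over. Pictures are saved under pics/ and viewed, at most 10 in all, crops included, and the job is handed in when it is done.

Besides the shell and the picture viewer there is one more tool, called after ">>>" as name(argument=value, ...) on one line, values as JSON. drive_tool: Moves the arm, as the interface text tells. Its arguments: {"type":"object","properties":{"steps":{"type":"string"}},"required":["steps"]}

```bash
ls; mkdir -p pics
cat > h.py <<'E'
import numpy as np, cv2
from workcell import ctrl
def cloud(c):
    h,w=c["z_map"].shape
    u,v=np.meshgrid(np.arange(w),np.arange(h))
    K=np.array([[c["fx"],0,c["cx"]],[0,c["fy"],c["cy"]],[0,0,1.]])
    p=cv2.undistortPoints(np.stack([u,v],-1).reshape(-1,1,2).astype(np.float64),K,np.array(c["dist_coeffs"],float)).reshape(h,w,2)
    z=c["z_map"].astype(float)
    P=np.stack([p[...,0]*z,-p[...,1]*z,-z],-1)
    W=P@np.array(c["orientation"]).T+np.array(c["origin"])
    W[z==0]=np.nan
    return W
def save(c,n): cv2.imwrite("pics/"+n,c["pixels"][...,::-1])
E
python3 - <<'E'
from h import *
for n in("scene","side","wrist"):
    c=ctrl.camera(n); save(c,n+"1.png"); W=cloud(c); np.save(n+"1.npy",W); print(n,c["origin"],np.round(c["orientation"],2).tolist())
s=ctrl.read_state(); print({k:np.round(v,3).tolist() for k,v in s.items()})
a,b=cv2.imread("pics/scene1.png"),cv2.imread("pics/side1.png")
E
```

```text
pics
scene [1207.182535   -131.89584657  945.47153929] [[0.27, -0.74, 0.62], [0.96, 0.22, -0.16], [-0.02, 0.64, 0.77]]
side [ -13.50662408 -715.07941338 1116.18554466] [[0.8, 0.43, -0.41], [-0.59, 0.59, -0.55], [0.01, 0.68, 0.73]]
wrist [129.2154461  564.59850936 373.69513898] [[0.35, -0.89, -0.28], [0.94, 0.33, 0.11], [-0.0, -0.3, 0.95]]
{'time_s': 0.15, 'joint_positions': [57.404, 9.107, 91.557, -0.001, 79.424, -12.038], 'joint_vel': [-0.021, -0.101, -0.32, -0.019, -0.027, 0.071], 'joint_torque': [0.001, -39.638, -33.178, -0.0, 0.006, 0.0], 'eef_pos': [201.668, 537.942, 219.103], 'tool_rot': [[-0.936, 0.351, -0.001], [0.351, 0.936, -0.001], [0.0, -0.002, -1.0]], 'contact_force': [0.152, -0.443, -0.278], 'torque': [-0.045, 0.013, 0.033], 'gripper_force': 0.0, 'opening': 85.614}
```

View pics/scene1.png

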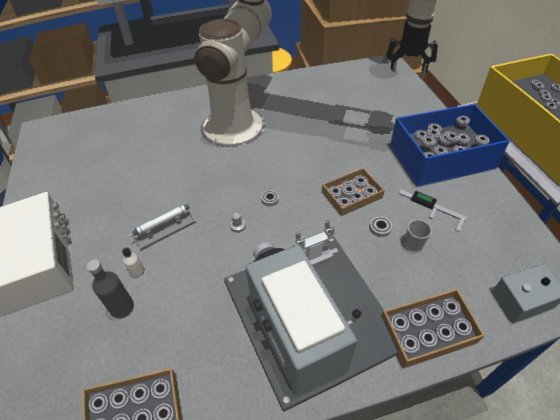

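View pics/side1.png

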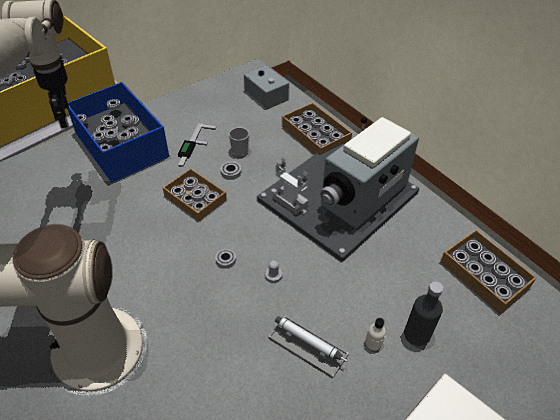

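The scene view has the pickup in its tray at about (163,220) and the holder with two clips at about (315,240). In the side view they are at (310,340) and (292,190).

Run:
```python
from h import *
a,b=cv2.imread("pics/scene1.png"),cv2.imread("pics/side1.png")
f=lambda im,x,y,w,h:cv2.resize(im[y:y+h,x:x+w],(400,300),interpolation=cv2.INTER_CUBIC)
out=np.vstack([np.hstack([f(a,120,190,88,66),f(a,240,205,120,90)]),np.hstack([f(b,258,305,100,75),f(b,250,140,120,90)])])
cv2.imwrite("pics/crops.png",out)
for n,(x,y,w,h) in (("scene",(120,190,88,66)),("side",(258,305,100,75))):
    W=np.load(n+"1.npy")[y:y+h,x:x+w].reshape(-1,3)
    Q=W[(W[:,2]>42)&(W[:,2]<58)]
    m=np.median(Q[:,:2],0); Q=Q[np.hypot(*(Q[:,:2]-m).T)<120]
    c=Q.mean(0); d=np.linalg.svd(Q[:,:2]-c[:2],full_matrices=False)[2][0]; t=(Q[:,:2]-c[:2])@d
    print(n,len(Q),c,d,t.min(),t.max(),"mid",c[:2]+d*(t.min()+t.max())/2,"zmax",np.percentile(Q[:,2],95))
for n,(x,y,w,h) in (("scene",(285,215,60,50)),("side",(265,150,55,65))):
    W=np.load(n+"1.npy")[y:y+h,x:x+w]
    M=(W[...,2]>125)&(W[...,2]<175)
    for v,u in np.argwhere(M): print(n,u+x,v+y,W[v,u].round().astype(int).tolist(),end=";")
    print()
```

```text
scene 349 [ 404.1089652  -283.13787712   47.51783649] [ 0.32526496 -0.94562292] -89.25254474734321 92.21678754603921 mid [ 404.59104735 -284.53940508] zmax 51.89442330147578
side 648 [ 397.97543208 -287.21365761   49.05007722] [ 0.33073221 -0.94372465] -90.94468123080237 97.28464125879162 mid [ 399.02384658 -290.20524588] zmax 53.9817138119761
scene 329 218 [617, 133, 155];scene 330 218 [618, 135, 156];scene 326 219 [619, 125, 157];scene 327 219 [617, 128, 153];scene 328 219 [618, 130, 155];scene 329 219 [620, 132, 156];scene 330 219 [618, 135, 153];scene 326 220 [618, 125, 152];scene 327 220 [619, 127, 152];scene 328 220 [620, 130, 152];scene 329 220 [619, 133, 150];scene 330 220 [620, 135, 151];scene 326 221 [621, 124, 153];scene 327 221 [620, 127, 150];scene 328 221 [621, 129, 150];scene 329 221 [623, 131, 152];scene 330 221 [620, 135, 147];scene 326 222 [622, 124, 149];scene 327 222 [620, 127, 147];scene 328 222 [620, 130, 145];scene 329 222 [617, 134, 140];scene 325 223 [615, 125, 137];scene 326 223 [618, 126, 140];scene 327 223 [618, 128, 140];scene 328 223 [617, 132, 137];scen
[... 9395 characters left out ...]
ide 303 182 [644, 51, 128];side 304 182 [647, 51, 125];side 297 183 [626, 54, 132];side 298 183 [628, 53, 132];side 299 183 [627, 48, 136];side 300 183 [627, 43, 140];side 301 183 [634, 48, 132];side 302 183 [636, 46, 133];side 303 183 [643, 50, 125];side 304 183 [643, 46, 128];side 297 184 [625, 54, 129];side 298 184 [629, 54, 127];side 299 184 [625, 45, 136];side 300 184 [629, 45, 133];side 301 184 [629, 42, 135];side 302 184 [638, 48, 126];side 303 184 [640, 47, 125];side 298 185 [624, 48, 130];side 299 185 [626, 46, 131];side 300 185 [630, 47, 127];side 302 185 [634, 43, 129];side 303 185 [638, 44, 125];side 299 186 [623, 43, 131];side 300 186 [629, 45, 126];side 319 194 [644, -14, 136];
```

View pics/crops.png

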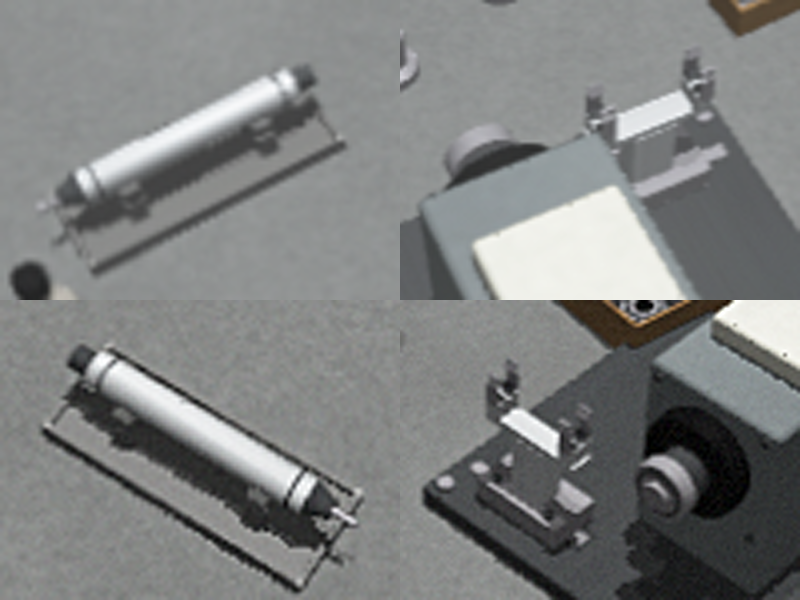

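The stylus points towards -y (side view, lower right end), and the holder's bearing is on its -y side too. Pickup axis is at about -70.7°, seat line at about -81°. Next I move above the pickup for a close look.

```bash
cat >> h.py <<'E'
def shift(p0,yaw0,p1,yaw1):
    "commanded pose (mm, angle of tool y in deg) -> row numbers (m, deg)"
    a=np.radians(yaw0); y=np.array([np.cos(a),np.sin(a),0]); z=np.array([0,0,-1.]); x=np.cross(y,z)
    d=(np.array(p1)-p0)/1000
    return np.round([d@x,d@y,d@z,-(yaw1-yaw0)],4).tolist()
E
python3 - <<'E'
from h import *
s=ctrl.read_state();R=np.array(s["tool_rot"]);print(np.degrees(np.arctan2(R[1,1],R[0,1])))
print(shift([201.921,538.363,219.899],69.44,[400,-284,170],19.3))
# headstock/tall stuff near the seat in seat frame
for n in("scene","side"):
    W=np.load(n+"1.npy").reshape(-1,3);a=np.radians(-81);u=np.array([np.cos(a),np.sin(a)]);v=np.array([-u[1],u[0]])
    D=W[:,:2]-[635.5,91];X,Y=D@u,D@v
    for zz in(60,120,160,190,230):
        m=(W[:,2]>zz)&(abs(X)<180)&(abs(Y)<120)
        if m.any():print(n,zz,"X",X[m].min(),X[m].max(),"Y",Y[m].min(),Y[m].max(),"z",W[m,2].max())
    m=(W[:,2]>120)&(W[:,2]<185)&(X>80)&(X<130)&(abs(Y)<35); print("ring",X[m].min() if m.any() else None, m.sum(), np.percentile(X[m],[2,10]) if m.any() else 0)
E
```

```text
69.44153364354469
[-0.4743, -0.7004, 0.0499, 50.14]
scene 60 X -51.02423771974106 179.967591771772 Y -15.242091987028841 119.95384407640503 z 223.99561608114766
scene 120 X -47.007944317945814 179.967591771772 Y -15.242091987028841 119.95384407640503 z 223.99561608114766
scene 160 X 66.49005427788885 179.967591771772 Y -6.467406290094832 119.95384407640503 z 223.99561608114766
scene 190 X 66.49005427788885 179.967591771772 Y 48.653061969717854 119.95384407640503 z 223.99561608114766
ring 96.4594999753223 90 [ 98.42391037 108.45604452]
side 60 X -48.37442462599416 179.93788745813984 Y -19.537834780762385 119.9933631630763 z 226.95872478715125
side 120 X -48.37442462599416 179.93788745813984 Y -19.537834780762385 119.9933631630763 z 226.95872478715125
side 160 X 65.24475752860668 179.93788745813984 Y -11.863860732484554 119.9933631630763 z 226.95872478715125
side 190 X 65.24475752860668 179.93788745813984 Y 45.38584927583089 119.9933631630763 z 226.95872478715125
ring 85.68691181731585 245 [88.30573328 95.30022224]
```

>>> drive_tool(steps="-0.06 -0.09 0 0 0.0854; -0.4743 -0.7004 0.0499 50.14 0.07; -0.4743 -0.7004 0.0499 50.14 0.07; -0.4743 -0.7004 0.0499 50.14 0.07; -0.4743 -0.7004 0.0499 50.14 0.07; -0.4743 -0.7004 0.0499 50.14 0.07; -0.4743 -0.7004 0.0499 50.14 0.07; -0.4743 -0.7004 0.0499 50.14 0.07; -0.4743 -0.7004 0.0499 50.14 0.07; -0.4743 -0.7004 0.0499 50.14 0.07; -0.4743 -0.7004 0.0499 50.14 0.07; -0.4743 -0.7004 0.0499 50.14 0.07; -0.4743 -0.7004 0.0499 50.14 0.07; -0.4743 -0.7004 0.0499 50.14 0.07; -0.4743 -0.7004 0.0499 50.14 0.07; -0.4743 -0.7004 0.0499 50.14 0.07; -0.4743 -0.7004 0.0499 50.14 0.07; -0.4743 -0.7004 0.0499 50.14 0.07; -0.4743 -0.7004 0.0499 50.14 0.07; -0.4743 -0.7004 0.0499 50.14 0.07")

```text
time_s: 2.65
eef_pos: [400.1, -283.8, 170.1]
tool_rot: [[-0.331, 0.944, 0.0], [0.944, 0.331, -0.0], [-0.0, 0.0, -1.0]]
contact_force: [0.2, 0.4, -0.5]
opening: 70.1
gripper_force: 0.0
```

Run:
```python
from h import *
s=ctrl.read_state();R=np.array(s["tool_rot"]);print(s["time_s"],np.round(s["joint_positions"],1),s["eef_pos"],np.degrees(np.arctan2(R[1,1],R[0,1])),s["contact_force"])
c=ctrl.camera("wrist");save(c,"w2.png");W=cloud(c);np.save("w2.npy",W)
Q=W.reshape(-1,3);Q=Q[(Q[:,2]>43)&(Q[:,2]<60)&(abs(Q[:,0]-400)<110)&(abs(Q[:,1]+285)<120)]
u=np.array([.327,-.945]);u/=np.hypot(*u);v=np.array([-u[1],u[0]])
for _ in range(3):
    D=Q[:,:2]-[400,-284];X,Y=D@u,D@v
    xs=np.arange(-80,75,5.);pts=[]
    for x in xs:
        m=(abs(X-x)<2.5)
        if m.sum()>8: pts.append((x,(np.percentile(Y[m],3)+np.percentile(Y[m],97))/2,np.percentile(Q[m,2],90)))
    P=np.array(pts);k=np.polyfit(P[:,0],P[:,1],1);a=np.arctan(k[0]);print(len(P),"off",k,"ang",np.degrees(np.arctan2(u[1],u[0])+a),"X",X.min(),X.max(),"z",P[:,2].min(),P[:,2].max())
    u=u*np.cos(a)+v*np.sin(a);v=np.array([-u[1],u[0]])
```

```text
2.65 [-49.5  -1.1 108.    0.   73.1 -68.8] [ 400.12655367 -283.80515966  170.10986219] 19.320487297691326 [ 0.24686749  0.38023505 -0.45222618]
31 off [-0.00651277  0.33083296] ang -71.28590421820512 X -88.11143134706425 123.75025611361691 z 47.85965436492059 51.79929898939868
31 off [-2.07917173e-04  3.21768670e-01] ang -71.29781699454914 X -88.09078189283152 123.26957328057054 z 47.85965436492059 51.81034266962161
31 off [-2.40181349e-07  3.21713591e-01] ang -71.29783075592677 X -88.09119691616827 123.25414124423871 z 47.85965436492059 51.81034266962161
```

View pics/w2.png

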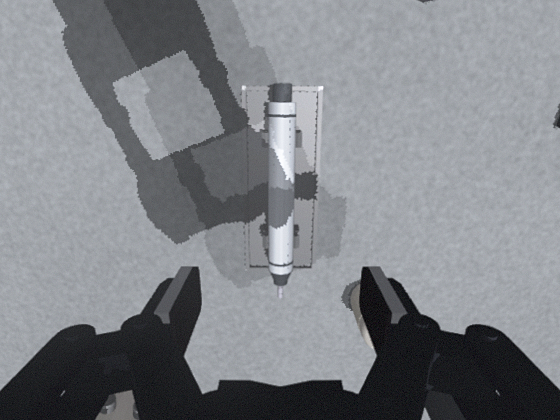

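The picture shows the pickup in the tray from (281,90) to stylus tip (280,297), level in image. Barrel top is about 51.5 mm high, as it should be. The oil bottle at (355,295) lies beyond the stylus end, clear of the fingers.

Run:
```python
from h import *
print(shift([400,-284,170],19.3,[400.6,-284.7,35.5],18.7))
W=np.load("w2.npy").reshape(-1,3);m=(W[:,2]>85)&(W[:,2]<110)&(abs(W[:,0]-440)<80)&(W[:,1]<-330);print(np.nanmedian(W[m],0),m.sum())
```

```text
[-0.0009, 0.0003, 0.1345, 0.6]
[nan nan nan] 0
  return np.nanmean(a, axis, out=out, keepdims=keepdims)
```

>>> drive_tool(steps="-0.0009 0.0003 0.04 0.6 0.07; -0.0009 0.0003 0.08 0.6 0.07; -0.0009 0.0003 0.105 0.6 0.07; -0.0009 0.0003 0.12 0.6 0.07; -0.0009 0.0003 0.13 0.6 0.065; -0.0009 0.0003 0.1345 0.6 0.06; -0.0009 0.0003 0.1345 0.6 0.05; -0.0009 0.0003 0.1345 0.6 0.04; -0.0009 0.0003 0.1345 0.6 0.032; -0.0009 0.0003 0.1345 0.6 0.026; -0.0009 0.0003 0.1345 0.6 0.022; -0.0009 0.0003 0.1345 0.6 0.016; -0.0009 0.0003 0.1345 0.6 0.01; -0.0009 0.0003 0.1345 0.6 0.01; -0.0009 0.0003 0.1345 0.6 0.01; -0.0009 0.0003 0.1345 0.6 0.01")

```text
time_s: 4.7
eef_pos: [401.5, -285.1, 37.3]
tool_rot: [[-0.321, 0.947, 0.001], [0.947, 0.321, -0.001], [-0.001, 0.001, -1.0]]
contact_force: [-1.7, 4.1, 13.0]
opening: 10.3
gripper_force: 10.1
```

Run:
```python
from h import *
o=[]
for n in("wrist","side"):
    c=ctrl.camera(n);save(c,n+"3.png");o.append(c["pixels"][...,::-1])
f=lambda im,x,y,w,h:cv2.resize(im[y:y+h,x:x+w],(400,300),interpolation=cv2.INTER_CUBIC)
cv2.imwrite("pics/c3.png",np.hstack([f(o[0],0,0,560,420),f(o[1],240,290,120,90)]))
```

```text
(no output)
```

View pics/c3.png

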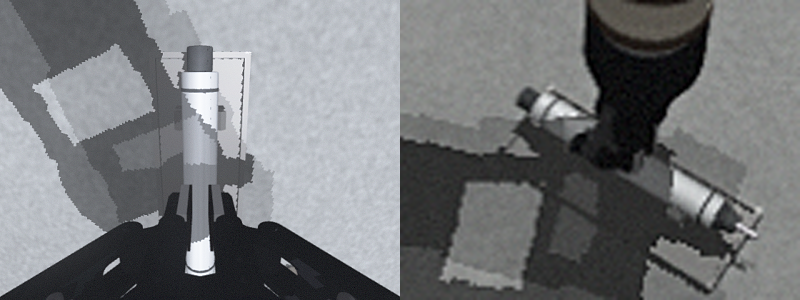

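The wrist crop shows the fingers straddling the barrel, with the gap narrower than the barrel. I'll check heights from the depth data.

Run:
```python
from h import *
c=ctrl.camera("wrist");W=cloud(c)
s=ctrl.read_state();print(s["eef_pos"],s["opening"],s["gripper_force"],s["contact_force"])
a=np.radians(-71.3);u=np.array([np.cos(a),np.sin(a)]);v=np.array([-u[1],u[0]])
D=W[...,:2]-[400.6,-284.7];X,Y,Z=D@u,D@v,W[...,2]
for r in range(120,400,20):
    print(r,[(q,int(X[r,q]),int(Y[r,q]),int(Z[r,q])) for q in range(230,335,8) if np.isfinite(X[r,q])])
```

```text
[ 401.5061343  -285.1220368    37.27033751] 10.310372185214092 10.140926241874695 [-1.098068    4.69488613 12.85622843]
120 [(230, -65, -25, 6), (238, -65, -21, 6), (246, -65, -17, 6), (254, -67, -10, 39), (262, -67, -6, 47), (270, -67, -3, 50), (278, -67, 0, 49), (286, -67, 2, 50), (294, -67, 6, 48), (302, -67, 9, 44), (310, -65, 16, 6), (318, -65, 20, 7), (326, -65, 24, 7), (334, -65, 28, 7)]
140 [(230, -54, -25, 6), (238, -55, -21, 7), (246, -55, -17, 7), (254, -54, -13, 6), (262, -59, -6, 48), (270, -60, -3, 51), (278, -60, 0, 51), (286, -60, 2, 50), (294, -59, 6, 49), (302, -59, 9, 44), (310, -54, 16, 5), (318, -55, 20, 7), (326, -55, 24, 6), (334, -55, 28, 6)]
160 [(230, -44, -26, 6), (238, -44, -21, 7), (246, -49, -14, 35), (254, -50, -10, 39), (262, -51, -7, 47), (270, -51, -3, 49), (278, -52, 0, 51), (286, -51, 2, 50), (294, -51, 6, 49), (302, -51, 9, 44), (310, -49, 13, 36), (318, -44, 20, 6), (326, -44, 25, 7), (334, -44, 29, 7)]
180 [(230, -33, -26, 6), (238, -33, -22, 7), (246, -40, -15, 35), (254, -40, -11, 36), (262, -42, -7, 47), (270, -43, -3, 49), (278, -43, 0, 50),
[... 2157 characters left out ...]
50), (286, 36, 3, 50), (294, 6, 5, 87), (302, 0, 7, 96), (310, -15, 8, 115), (318, -16, 10, 116), (326, -15, 12, 115), (334, -15, 14, 115)]
360 [(230, -15, -11, 122), (238, -16, -9, 123), (246, -15, -7, 122), (254, -8, -6, 115), (262, 53, -8, 44), (270, 49, -4, 48), (278, 47, 0, 50), (286, 47, 3, 51), (294, 50, 7, 47), (302, 6, 7, 97), (310, -16, 7, 123), (318, -15, 9, 123), (326, -16, 11, 123), (334, -15, 13, 122)]
380 [(230, -15, -10, 129), (238, -15, -9, 129), (246, -15, -7, 128), (254, -3, -6, 117), (262, 67, -9, 44), (270, 61, -4, 49), (278, 60, 0, 51), (286, 61, 3, 50), (294, 63, 7, 47), (302, 9, 7, 103), (310, -12, 7, 126), (318, -15, 8, 129), (326, -15, 10, 129), (334, -16, 12, 130)]
```

Run:
```python
from h import *
for f,T in(("wrist1.npy",[201.7,537.9,219.1]),("w2.npy",[400.1,-283.8,170.1])):
    W=np.load(f);Z=W[...,2];m=Z>100
    if f[1]=='r': m&=(np.hypot(W[...,0]-T[0],W[...,1]-T[1])<90)
    q=np.argwhere(m);z=Z[m];i=np.argsort(z)[:400:40]
    print(f,[(q[k].tolist(),(W[tuple(q[k])]-T).round().tolist()) for k in i])
```

```text
wrist1.npy [([291, 266], [76.0, -43.0, -119.0]), ([271, 272], [59.0, -31.0, -119.0]), ([238, 370], [59.0, 58.0, -118.0]), ([249, 338], [59.0, 29.0, -117.0]), ([240, 364], [58.0, 52.0, -117.0]), ([244, 352], [58.0, 42.0, -116.0]), ([263, 297], [58.0, -8.0, -116.0]), ([267, 286], [58.0, -18.0, -115.0]), ([245, 355], [59.0, 44.0, -114.0]), ([268, 287], [59.0, -17.0, -114.0])]
w2.npy [([409, 453], [199.0, -117.0, -70.0]), ([412, 455], [200.0, -117.0, -68.0]), ([412, 458], [199.0, -114.0, -65.0]), ([417, 459], [200.0, -116.0, -62.0]), ([287, 200], [-33.0, -14.0, 20.0]), ([280, 361], [32.0, 13.0, 21.0]), ([302, 201], [-30.0, -20.0, 22.0]), ([284, 361], [32.0, 12.0, 23.0]), ([293, 199], [-32.0, -15.0, 23.0]), ([289, 362], [33.0, 11.0, 24.0])]
```

Finger points are about 25 mm farther back along the tool than stated. Tips show at z≈50 with the TCP at 37, pinching the barrel's top, and the 13 N upward force agrees. The same offset appears in the earlier hover picture, and the pickup hasn't moved. I'll open, go lower with that correction, and check.

>>> drive_tool(steps="0 0 0 0 0.03; 0 0 0 0 0.05; 0 0 0 0 0.06; 0 0 0 0 0.06; 0 0 0.006 0 0.06; 0 0 0.012 0 0.06; 0 0 0.016 0 0.06; 0 0 0.02 0 0.06; 0 0 0.02 0 0.06")

```text
time_s: 5.98
eef_pos: [400.4, -284.5, 15.1]
tool_rot: [[-0.321, 0.947, -0.001], [0.947, 0.321, 0.001], [0.001, -0.0, -1.0]]
contact_force: [0.3, 0.3, 0.9]
opening: 59.7
gripper_force: 0.0
```

Run:
```python
from h import *
c=ctrl.camera("wrist");W=cloud(c);save(c,"w4.png")
s=ctrl.read_state();print(s["time_s"],s["eef_pos"],s["opening"],s["contact_force"])
a=np.radians(-71.3);u=np.array([np.cos(a),np.sin(a)]);v=np.array([-u[1],u[0]])
D=W[...,:2]-[400.6,-284.7];X,Y,Z=D@u,D@v,W[...,2]
m=(abs(X)<25)&(abs(Y)>20)&(abs(Y)<60)&(Z>12)
q=np.argwhere(m);i=np.argsort(Z[m])[:300:20]
print([(q[k].tolist(),*[int(A[tuple(q[k])]) for A in(X,Y,Z)]) for k in i])
```

```text
6.025 [ 400.58178599 -284.67759859   15.37361363] 59.90265040215468 [0.2612458  0.50961526 0.36222739]
[([218, 215], -22, -31, 12), ([274, 212], -2, -30, 32), ([274, 348], -3, 29, 33), ([276, 212], -2, -30, 33), ([296, 213], 7, -30, 34), ([272, 349], -5, 29, 34), ([289, 212], 2, -30, 34), ([305, 347], 10, 29, 35), ([264, 350], -9, 29, 35), ([263, 198], -10, -35, 36), ([301, 212], 8, -30, 36), ([278, 350], -3, 29, 36), ([277, 210], -4, -30, 36), ([265, 195], -9, -36, 37), ([296, 211], 4, -30, 37)]
```

View pics/w4.png

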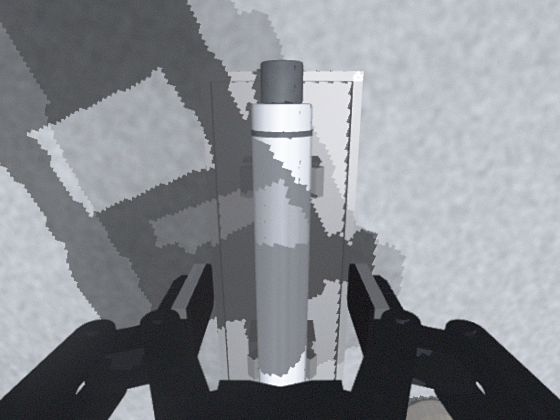

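The fingers now straddle the barrel with tips at z≈32 and no contact, which confirms the offset. I'll go 6 mm lower and close.

>>> drive_tool(steps="0 0 0.004 0 0.05; 0 0 0.006 0 0.04; 0 0 0.006 0 0.032; 0 0 0.006 0 0.026; 0 0 0.006 0 0.022; 0 0 0.006 0 0.016; 0 0 0.006 0 0.01; 0 0 0.006 0 0.005; 0 0 0.006 0 0.005; 0 0 0.006 0 0.005")

```text
time_s: 7.28
eef_pos: [401.2, -284.7, 9.9]
tool_rot: [[-0.321, 0.947, 0.001], [0.947, 0.321, -0.0], [-0.0, 0.001, -1.0]]
contact_force: [3.2, 3.4, 3.6]
opening: 20.3
gripper_force: 58.6
```

Run:
```python
from h import *
p=[400.6,-284.7,9.5]
for t,y in(([400.6,-284.7,110],18.7),([560,100,189],9.),([630,101,189],9.)): print(shift(p,18.7,t,y))
```

```text
[0.0, 0.0, -0.1005, -0.0]
[0.3133, 0.2743, -0.1795, 9.7]
[0.2918, 0.341, -0.1795, 9.7]
```

>>> drive_tool(steps="0 0 -0.004 0 0.005; 0 0 -0.012 0 0.005; 0 0 -0.025 0 0.005; 0 0 -0.045 0 0.005; 0 0 -0.07 0 0.005; 0 0 -0.09 0 0.005; 0 0 -0.1 0 0.005; 0 0 -0.1 0 0.005")

```text
time_s: 8.28
eef_pos: [400.9, -285.2, 110.3]
tool_rot: [[-0.321, 0.947, 0.001], [0.947, 0.321, -0.001], [-0.002, 0.0, -1.0]]
contact_force: [-0.2, -0.5, -1.0]
opening: 20.5
gripper_force: 58.7
```

>>> drive_tool(steps="0.02 0.018 -0.02 0.5 0.005; 0.06 0.052 -0.05 2 0.005; 0.1 0.088 -0.0795 4 0.005; 0.145 0.127 -0.0795 6 0.005; 0.19 0.166 -0.0795 8 0.005; 0.235 0.206 -0.0795 9.7 0.005; 0.275 0.241 -0.0795 9.7 0.005; 0.303 0.265 -0.0795 9.7 0.005; 0.3133 0.2743 -0.0795 9.7 0.005; 0.306 0.296 -0.0795 9.7 0.005; 0.2975 0.323 -0.0795 9.7 0.005; 0.2925 0.338 -0.0795 9.7 0.005; 0.2918 0.341 -0.0795 9.7 0.005; 0.2918 0.341 -0.0795 9.7 0.005")

```text
time_s: 10.02
eef_pos: [629.4, 100.4, 188.3]
tool_rot: [[-0.156, 0.988, -0.002], [0.988, 0.156, -0.0], [0.0, -0.002, -1.0]]
contact_force: [0.6, 1.2, -1.4]
opening: 20.1
gripper_force: 59.1
```

Run:
```python
from h import *
s=ctrl.read_state();print(s["time_s"],s["eef_pos"],s["contact_force"],s["opening"])
o=[]
for n in("wrist","scene","side"):
    c=ctrl.camera(n);W=cloud(c);np.save(n+"5.npy",W);o.append(c["pixels"][...,::-1])
f=lambda im,x,y,w,h:cv2.resize(im[y:y+h,x:x+w],(400,300),interpolation=cv2.INTER_CUBIC)
cv2.imwrite("pics/c5.png",np.vstack([np.hstack([f(o[0],0,0,560,420),f(o[1],240,180,120,90)]),np.hstack([f(o[2],240,120,120,90),f(o[0],200,200,160,120)])]))
W=np.load("wrist5.npy")
for r in range(0,420,30): print(r,[(q,*W[r,q].round().astype(int).tolist()) for q in range(170,400,20) if np.isfinite(W[r,q,0])])
```

```text
10.025 [629.40681369 100.44624788 188.34690469] [ 0.63319888  1.1949865  -1.4147581 ] 20.144908543495035
0 [(170, 508, 244, 3), (190, 525, 247, 1), (210, 543, 250, 0), (230, 561, 252, 0), (250, 578, 255, 2), (270, 595, 258, 0), (290, 613, 260, 1), (310, 630, 263, 2), (330, 647, 266, 2), (350, 665, 269, 0), (370, 682, 272, 0), (390, 700, 275, 0)]
30 [(170, 510, 220, 1), (190, 528, 223, 0), (210, 546, 225, 1), (230, 564, 228, 2), (250, 581, 230, 1), (270, 599, 233, 0), (290, 617, 236, 0), (310, 634, 239, 1), (330, 652, 242, 0), (350, 670, 245, 1), (370, 688, 248, 0), (390, 705, 251, 1)]
60 [(170, 512, 195, 1), (190, 530, 197, 0), (210, 548, 200, -1), (230, 567, 203, 2), (250, 585, 205, 1), (270, 613, 187, 226), (290, 619, 188, 225), (310, 639, 214, 1), (330, 657, 217, -1), (350, 675, 220, 0), (370, 693, 223, 0), (390, 711, 226, 2)]
90 [(170, 514, 168, 0), (190, 533, 171, 2), (210, 551, 174, 1), (230, 570, 176, 1), (250, 588, 179, 2), (270, 614, 178, 225), (290, 620, 179, 226), (310, 644, 188, 0), (330, 662, 191, 0), (350, 681, 194, 0), (370, 699, 197, 0), (390, 718, 200, 1)]
120 [(170,
[... 1816 characters left out ...]
0, 619, 97, 239), (270, 627, 90, 228), (290, 635, 92, 228), (310, 640, 100, 238), (330, 642, 114, 256), (350, 649, 114, 255), (370, 657, 111, 250), (390, 660, 117, 257)]
360 [(170, 596, 96, 257), (190, 602, 95, 255), (210, 610, 114, 275), (230, 615, 114, 274), (250, 628, -109, 21), (270, 629, 76, 228), (290, 637, 77, 228), (310, 695, -97, 22), (330, 639, 119, 275), (350, 644, 119, 274), (370, 657, 104, 255), (390, 663, 106, 257)]
390 [(170, 597, 87, 260), (190, 607, 113, 284), (210, 612, 114, 284), (230, 616, 115, 283), (250, 621, 109, 277), (270, 626, 108, 276), (290, 630, 110, 277), (310, 635, 111, 277), (330, 638, 118, 283), (350, 642, 118, 283), (370, 647, 119, 283), (390, 664, 98, 260)]
```

View pics/c5.png

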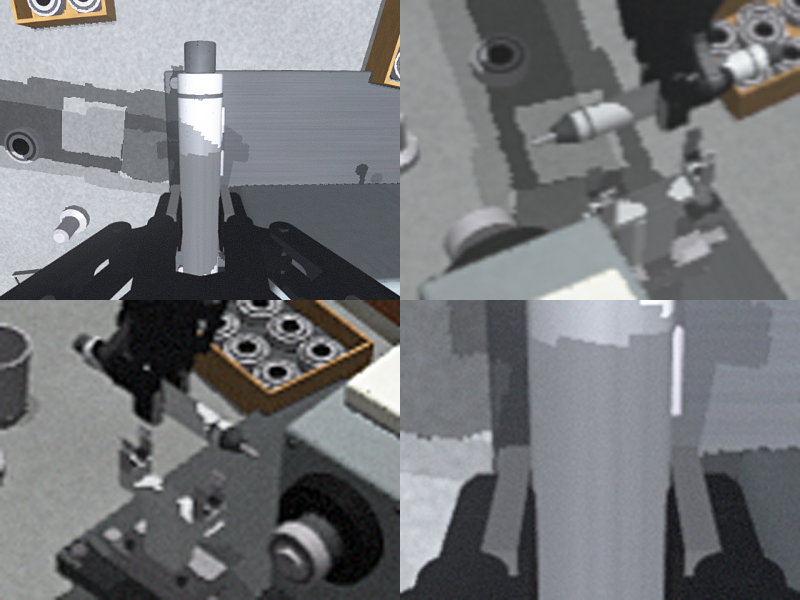

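The held pickup is level (top at 229) and pointing the right way. It hides the clips in the wrist view, so I'll step aside for one clear look at both.

>>> drive_tool(steps="-0.01 -0.012 0 0 0.005; -0.03 -0.035 0 0 0.005; -0.05 -0.06 0 0 0.005; -0.064 -0.077 0 0 0.005; -0.069 -0.082 0 0 0.005; -0.069 -0.082 0 0 0.005; -0.069 -0.082 0 0 0.005")

```text
time_s: 11.05
eef_pos: [560.3, 20.5, 189.1]
tool_rot: [[-0.157, 0.988, 0.0], [0.988, 0.157, 0.0], [0.0, 0.0, -1.0]]
contact_force: [-0.5, -0.1, -1.9]
opening: 19.9
gripper_force: 59.2
```

Run:
```python
from h import *
s=ctrl.read_state();print(s["time_s"],s["eef_pos"])
c=ctrl.camera("wrist");W=cloud(c);np.save("wrist6.npy",W);save(c,"w6.png")
def clips(W,n):
    P=W.reshape(-1,3)
    for nm,c0 in(("rear",(629,131)),("front",(641.5,52))):
        for lo,hi in((130,139),(139,147),(147,152),(152,160)):
            m=(P[:,2]>lo)&(P[:,2]<hi)&(abs(P[:,0]-c0[0])<25)&(abs(P[:,1]-c0[1])<14);Q=P[m]
            L,H=Q[Q[:,0]<c0[0]],Q[Q[:,0]>=c0[0]]
            f=lambda A:[len(A)]+([np.percentile(A[:,0],p).round(1) for p in(5,50,95)]+[np.percentile(A[:,1],p).round(1) for p in(5,50,95)] if len(A)>3 else [])
            print(n,nm,lo,f(L),f(H))
clips(W,"wrist")
clips(np.load("scene1.npy"),"scene");clips(np.load("side1.npy"),"side")
```

```text
11.05 [560.29618202  20.53955369 189.11066161]
wrist rear 130 [190, np.float64(614.9), np.float64(616.1), np.float64(624.0), np.float64(122.9), np.float64(127.8), np.float64(133.7)] [412, np.float64(631.7), np.float64(636.7), np.float64(641.1), np.float64(126.5), np.float64(131.8), np.float64(137.5)]
wrist rear 139 [215, np.float64(615.4), np.float64(616.9), np.float64(619.1), np.float64(123.2), np.float64(128.9), np.float64(133.9)] [14, np.float64(638.8), np.float64(639.8), np.float64(641.9), np.float64(126.3), np.float64(128.7), np.float64(137.3)]
wrist rear 147 [63, np.float64(617.6), np.float64(619.3), np.float64(621.7), np.float64(123.5), np.float64(128.0), np.float64(134.7)] [186, np.float64(635.6), np.float64(636.9), np.float64(638.6), np.float64(126.4), np.float64(131.9), np.float64(137.3)]
wrist rear 152 [120, np.float64(615.9), np.float64(617.4), np.float64(619.4), np.float64(123.3), np.float64(129.1), np.float64(134.4)] [248, np.float64(637.4), np.float64(639.2), np.float64(641.2), np.float64(127.0), np.float64(132.4), np.float64(137.8)]
wrist front 130 [169, np.float64(62
[... 4016 characters left out ...]
5), np.float64(627.3), np.float64(629.5), np.float64(43.4), np.float64(50.6), np.float64(57.3)] [4, np.float64(649.0), np.float64(650.2), np.float64(651.8), np.float64(51.4), np.float64(56.4), np.float64(61.3)]
side front 147 [7, np.float64(628.3), np.float64(629.6), np.float64(632.1), np.float64(44.8), np.float64(53.9), np.float64(57.9)] [8, np.float64(646.3), np.float64(649.0), np.float64(653.3), np.float64(49.0), np.float64(54.3), np.float64(60.5)]
side front 152 [5, np.float64(627.0), np.float64(629.8), np.float64(630.8), np.float64(45.9), np.float64(48.3), np.float64(53.9)] [7, np.float64(646.9), np.float64(650.5), np.float64(653.1), np.float64(49.7), np.float64(53.5), np.float64(60.8)]
```

View pics/w6.png

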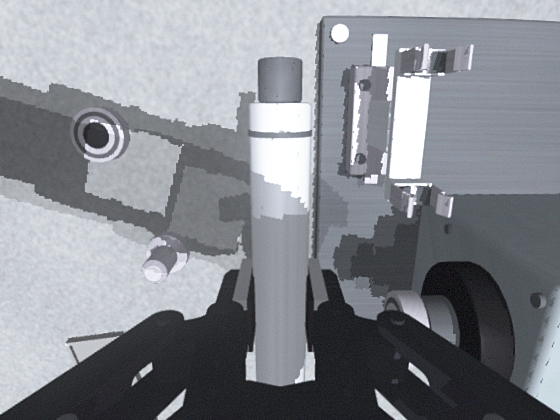

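The wrist picture shows both clips clearly: rear at about (437,60), front at about (420,198), with the test bearing at (405,305). The clip centres come out 80.0 mm apart, as stated. Next I fit the held barrel in the same picture to cancel camera bias.

Run:
```python
from h import *
W=np.load("wrist6.npy");r,c=np.mgrid[0:420,0:560]
m=(W[...,2]>210)&(r<255)&(c>235)&(c<325);P=W[m];R=r[m]
a=np.radians(-81);u=np.array([np.cos(a),np.sin(a)]);v=np.array([-u[1],u[0]])
D=P[:,:2]-[560,20];X,Y=D@u,D@v
pts=[]
for x in np.arange(-72,-20,4):
    k=abs(X-x)<2
    if k.sum()>20:
        # least-squares circle of radius 11 in (Y,z)
        from scipy.optimize import least_squares
        s=least_squares(lambda q:np.hypot(Y[k]-q[0],P[k,2]-q[1])-11,[0,220],loss="soft_l1")
        pts.append((x,*s.x))
A=np.array(pts);print(A.round(1).tolist());k=np.polyfit(A[:,0],A[:,1],1);kz=np.polyfit(A[:,0],A[:,2],1)
print("lat at 0",k[1],"angle",-81+np.degrees(np.arctan(k[0])),"z at 0",kz[1],"pitch",np.degrees(np.arctan(kz[0])),"rear end",np.percentile(X,[0.1,1]))
W=np.load("wrist6.npy").reshape(-1,3)
D=W[:,:2]-[635.2,91.15];a=np.radians(-80.64);u=np.array([np.cos(a),np.sin(a)]);v=np.array([-u[1],u[0]]);X,Y=D@u,D@v
for z in range(122,160,4):
    k=(abs(W[:,2]-z)<2)&(X>75)&(X<150)&(abs(Y)<15); print(z,k.sum(),np.percentile(X[k],[1,5,20]).round(1) if k.sum()>5 else "")
```

```text
[[-72.0, 0.1, 219.1], [-68.0, 0.2, 219.2], [-64.0, 0.1, 219.3], [-60.0, 0.1, 219.1], [-56.0, -0.0, 219.2], [-52.0, 0.0, 219.2], [-48.0, 0.0, 219.2], [-44.0, 0.1, 219.2], [-40.0, 0.0, 219.2], [-36.0, 0.1, 219.2], [-32.0, 0.0, 219.2], [-28.0, 0.1, 219.2], [-24.0, 0.1, 219.1]]
lat at 0 -0.01427050073175729 angle -81.09497754152255 z at 0 219.167624981447 pitch -0.021325681652566944 rear end [-89.81878457 -89.10820727]
122 23 [115.4 116.1 117.9]
126 35 [110.4 110.4 112.7]
130 58 [108.7 109.  109.4]
134 74 [107.6 107.9 108.2]
138 118 [106.9 107.1 107.4]
142 131 [106.9 107.  107.3]
146 172 [106.7 106.9 107.4]
150 182 [107.7 107.9 108.5]
154 219 [109.1 109.3 110. ]
158 160 [111.1 111.7 112.8]
```

Barrel axis sits 30.1 mm above the TCP and within 0.3 mm of it laterally. The bearing face is at about 106.7 mm from seat. Now I go above the seat at X=-10 and down to just over the lips.

Run:
```python
from h import *
p=[559.8,20.02,189]
for t in([633.6,101,189],[633.6,101,132]): print(shift(p,9.0,t,9.45))
```

```text
[0.0684, 0.0856, 0.0, -0.45]
[0.0684, 0.0856, 0.057, -0.45]
```

>>> drive_tool(steps="0.008 0.01 0 0 0.005; 0.025 0.031 0 -0.45 0.005; 0.045 0.056 0 -0.45 0.005; 0.062 0.077 0 -0.45 0.005; 0.0684 0.0856 0 -0.45 0.005; 0.0684 0.0856 0.01 -0.45 0.005; 0.0684 0.0856 0.025 -0.45 0.005; 0.0684 0.0856 0.04 -0.45 0.005; 0.0684 0.0856 0.05 -0.45 0.005; 0.0684 0.0856 0.055 -0.45 0.005; 0.0684 0.0856 0.057 -0.45 0.005; 0.0684 0.0856 0.057 -0.45 0.005; 0.0684 0.0856 0.057 -0.45 0.005")

```text
time_s: 12.72
eef_pos: [634.1, 101.0, 132.6]
tool_rot: [[-0.164, 0.986, 0.001], [0.986, 0.164, -0.0], [-0.0, 0.001, -1.0]]
contact_force: [0.6, -0.4, -0.6]
opening: 20.1
gripper_force: 59.2
```

>>> drive_tool(steps="0 0 0.001 0 0.005; 0 0 0.002 0 0.005; 0 0 0.003 0 0.005; 0 0 0.004 0 0.005; 0 0 0.005 0 0.005; 0 0 0.005 0 0.005")

```text
time_s: 13.48
eef_pos: [634.2, 100.9, 127.8]
tool_rot: [[-0.164, 0.986, 0.001], [0.986, 0.164, -0.0], [-0.0, 0.001, -1.0]]
contact_force: [-1.0, 0.9, 3.4]
opening: 20.1
gripper_force: 59.6
```

>>> drive_tool(steps="0 0 0.0005 0 0.005; 0 0 0.001 0 0.005; 0 0 0.0015 0 0.005; 0 0 0.002 0 0.005; 0 0 0.002 0 0.005")

```text
time_s: 14.1
eef_pos: [634.4, 100.9, 126.0]
tool_rot: [[-0.164, 0.986, 0.002], [0.986, 0.164, -0.0], [-0.0, 0.002, -1.0]]
contact_force: [-0.4, 0.4, 7.4]
opening: 20.6
gripper_force: 60.0
```

>>> drive_tool(steps="0 0 0.0005 0 0.005; 0 0 0.001 0 0.005; 0 0 0.0015 0 0.005; 0 0 0.002 0 0.005; 0 0 0.002 0 0.005")

```text
time_s: 14.72
eef_pos: [634.8, 100.9, 125.0]
tool_rot: [[-0.164, 0.986, 0.003], [0.986, 0.164, -0.0], [-0.001, 0.003, -1.0]]
contact_force: [-1.8, 1.4, 11.2]
opening: 20.0
gripper_force: 60.4
```

>>> drive_tool(steps="0 0 0.0005 0 0.005; 0 0 0.001 0 0.005; 0 0 0.0015 0 0.005; 0 0 0.002 0 0.005; 0 0 0.002 0 0.005")

```text
time_s: 15.35
eef_pos: [635.2, 100.9, 123.7]
tool_rot: [[-0.164, 0.986, 0.004], [0.986, 0.164, -0.0], [-0.001, 0.004, -1.0]]
contact_force: [-2.2, -0.7, 12.1]
opening: 20.1
gripper_force: 60.6
```

>>> drive_tool(steps="0 -0.0005 0.0005 0 0.005; 0 -0.001 0.001 0 0.005; 0 -0.001 0.0015 0 0.005; 0 -0.001 0.002 0 0.005; 0 -0.001 0.002 0 0.005")

```text
time_s: 15.98
eef_pos: [634.4, 100.7, 121.1]
tool_rot: [[-0.164, 0.986, 0.004], [0.986, 0.164, -0.0], [-0.001, 0.004, -1.0]]
contact_force: [-0.5, -0.2, 8.8]
opening: 20.3
gripper_force: 60.2
```

>>> drive_tool(steps="0 0 0.001 0 0.005; 0 0 0.002 0 0.005; 0 0 0.003 0 0.005; 0 0 0.004 0 0.005; 0 0 0.005 0 0.005; 0 0 0.005 0 0.005")

```text
time_s: 16.73
eef_pos: [632.3, 100.9, 112.8]
tool_rot: [[-0.164, 0.986, -0.001], [0.986, 0.164, 0.0], [0.0, -0.001, -1.0]]
contact_force: [4.0, 0.6, -4.2]
opening: 20.1
gripper_force: 58.9
```

It passed the lips, and the clips now draw it down. I undo the side correction and go on to the hard stop.

>>> drive_tool(steps="0 0.0005 0.001 0 0.005; 0 0.001 0.002 0 0.005; 0 0.001 0.003 0 0.005; 0 0.001 0.004 0 0.005; 0 0.001 0.004 0 0.005")

```text
time_s: 17.35
eef_pos: [633.9, 101.1, 110.4]
tool_rot: [[-0.164, 0.986, 0.0], [0.986, 0.164, 0.0], [0.0, 0.0, -1.0]]
contact_force: [0.9, 0.1, -0.1]
opening: 20.2
gripper_force: 59.5
```

>>> drive_tool(steps="0 0 0.0005 0 0.005; 0 0 0.001 0 0.005; 0 0 0.0015 0 0.005; 0 0 0.002 0 0.005; 0 0 0.002 0 0.005")

```text
time_s: 17.98
eef_pos: [634.0, 101.1, 110.3]
tool_rot: [[-0.164, 0.986, 0.001], [0.986, 0.164, -0.0], [-0.0, 0.001, -1.0]]
contact_force: [-4.5, 0.7, 11.1]
opening: 20.6
gripper_force: 60.5
```

Run:
```python
from h import *
from scipy.optimize import least_squares
def fit(W,S,lo,hi):
    P=W[S].reshape(-1,3);a=np.radians(-80.64);u=np.array([np.cos(a),np.sin(a)]);v=np.array([-u[1],u[0]])
    D=P[:,:2]-[635.2,91.15];X,Y=D@u,D@v;Z=P[:,2]
    for x in range(lo,hi,6):
        k=(abs(X-x)<3)&(abs(Y)<13)&(Z>141)&(Z<154)
        if k.sum()>12:
            s=least_squares(lambda q:np.hypot(Y[k]-q[0],Z[k]-q[1])-11,[0,140],loss="soft_l1");print(x,k.sum(),s.x.round(1).tolist(),end=" ; ")
    print()
for n in("wrist","scene","side"):
    c=ctrl.camera(n);W=cloud(c);save(c,n+"7.png");fit(W,np.s_[:,:],-84,70)
```

```text
-84 1106 [0.1, 139.8] ; -78 1168 [0.1, 140.3] ; -72 1102 [0.1, 140.3] ; -66 1062 [-0.0, 140.3] ; -60 1023 [-0.0, 140.3] ; -54 997 [0.0, 140.3] ; -48 1133 [0.1, 140.5] ; -42 1025 [-0.0, 140.8] ; -36 913 [-0.0, 140.8] ; -30 786 [0.1, 140.4] ; -24 761 [0.1, 140.3] ; -18 1034 [0.1, 140.7] ; -12 747 [0.2, 140.4] ; -6 699 [0.3, 140.4] ; 0 681 [0.3, 140.4] ; 6 594 [0.3, 140.4] ; 12 591 [0.3, 140.3] ; 18 575 [0.3, 140.4] ; 24 481 [0.4, 140.3] ; 30 60 [0.3, 139.8] ; 
-84 13 [-1.0, 138.6] ; -78 19 [-0.9, 139.4] ; -72 14 [0.5, 138.5] ; -66 19 [0.3, 139.4] ; -60 18 [-0.2, 139.3] ; -54 13 [-0.6, 138.4] ; 0 20 [-1.8, 140.5] ; 6 20 [-1.1, 138.8] ; 12 18 [-1.1, 139.3] ; 18 19 [0.3, 139.1] ; 24 18 [0.2, 139.0] ; 30 18 [0.3, 139.4] ; 36 22 [0.0, 139.6] ; 42 29 [-0.1, 140.3] ; 48 18 [0.7, 139.1] ; 54 23 [-0.2, 139.5] ; 60 19 [-0.5, 138.3] ; 66 16 [-1.3, 137.1] ; 
-6 13 [0.9, 141.0] ; 0 14 [0.5, 141.9] ; 12 14 [-1.3, 140.9] ; 18 15 [-1.6, 141.0] ; 30 15 [-0.6, 141.3] ; 36 14 [0.8, 142.3] ; 42 19 [-1.4, 141.0] ; 60 13 [-2.8, 140.1] ;
```

Home in both clips: the axis is level at 140.3 mm over the whole length, with a hard stop at 11 N. I now relieve the downward load and slide forward.

>>> drive_tool(steps="0 0 -0.0015 0 0.005; -0.0005 0 -0.0022 0 0.005; -0.002 0 -0.0022 0 0.005; -0.004 0 -0.0022 0 0.005; -0.006 0 -0.0022 0 0.005; -0.008 0 -0.0022 0 0.005; -0.009 0 -0.0022 0 0.005; -0.01 0 -0.0022 0 0.005; -0.011 0 -0.0022 0 0.005; -0.012 0 -0.0022 0 0.005")

```text
time_s: 19.38
eef_pos: [635.6, 91.2, 110.3]
tool_rot: [[-0.165, 0.986, -0.0], [0.986, 0.165, 0.003], [0.003, 0.001, -1.0]]
contact_force: [-0.7, 7.9, 2.9]
opening: 20.1
gripper_force: 59.6
```

>>> drive_tool(steps="-0.0005 0 0 0 0.005; -0.001 0 0 0 0.005; -0.0015 0 0 0 0.005; -0.002 0 0 0 0.005; -0.0025 0 0 0 0.005; -0.003 0 0 0 0.005; -0.0035 0 0 0 0.005; -0.004 0 0 0 0.005; -0.0045 0 0 0 0.005")

```text
time_s: 20.5
eef_pos: [636.3, 86.9, 110.3]
tool_rot: [[-0.165, 0.986, -0.0], [0.986, 0.165, 0.003], [0.003, 0.001, -1.0]]
contact_force: [-0.3, 8.2, 3.0]
opening: 20.0
gripper_force: 59.6
```

```bash
cat > m.py <<'E'
from h import *
import sys
s=ctrl.read_state();a=np.radians(-80.64);u=np.array([np.cos(a),np.sin(a)]);v=np.array([-u[1],u[0]])
print("t",s["time_s"],"tcp X",(np.array(s["eef_pos"][:2])-[635.2,91.15])@u,"F along",np.array(s["contact_force"][:2])@u)
c=ctrl.camera("wrist");W=cloud(c).reshape(-1,3);D=W[:,:2]-[635.2,91.15];X,Y=D@u,D@v
k=(abs(Y)<6)&(W[:,2]>136)&(W[:,2]<152)&(X<-40);print("rear end",np.percentile(X[k],[.1,1,3]))
c=ctrl.camera("side");save(c,sys.argv[1])
E
python3 m.py side8.png
```

```text
t 20.5 tcp X 4.408823214052816 F along -8.167959009981612
rear end [-84.88666259 -84.47807914 -83.75411417]
```

>>> drive_tool(steps="-0.0005 0 0 0 0.005; -0.001 0 0 0 0.005; -0.0015 0 0 0 0.005")

```text
time_s: 20.98
eef_pos: [636.6, 85.4, 110.3]
tool_rot: [[-0.165, 0.986, -0.0], [0.986, 0.165, 0.004], [0.003, 0.001, -1.0]]
contact_force: [-0.9, 7.7, 3.5]
opening: 20.1
gripper_force: 59.6
```

>>> drive_tool(steps="-0.0005 0 0 0 0.005; -0.001 0 0 0 0.005")

```text
time_s: 21.22
eef_pos: [636.7, 84.4, 110.3]
tool_rot: [[-0.165, 0.986, -0.0], [0.986, 0.165, 0.003], [0.003, 0.0, -1.0]]
contact_force: [-1.3, 8.5, 3.9]
opening: 20.1
gripper_force: 59.6
```

>>> drive_tool(steps="-0.0005 0 0 0 0.005; -0.001 0 0 0 0.005")

```text
time_s: 21.48
eef_pos: [636.9, 83.7, 110.3]
tool_rot: [[-0.165, 0.986, -0.0], [0.986, 0.165, 0.004], [0.004, 0.001, -1.0]]
contact_force: [-0.5, 9.3, 3.4]
opening: 20.2
gripper_force: 59.6
```

>>> drive_tool(steps="-0.0004 0 0 0 0.005; -0.0008 0 0 0 0.005")

```text
time_s: 21.72
eef_pos: [636.9, 83.0, 110.3]
tool_rot: [[-0.165, 0.986, -0.0], [0.986, 0.165, 0.004], [0.004, 0.001, -1.0]]
contact_force: [0.1, 8.8, 3.7]
opening: 19.9
gripper_force: 59.6
```

```bash
python3 m.py side9.png
```

```text
t 21.725 tcp X 8.296054484020445 F along -8.674196715118104
rear end [-81.01326723 -80.65812875 -79.93665027]
```

>>> drive_tool(steps="-0.0003 0 0 0 0.005; -0.0006 0 0 0 0.005")

```text
time_s: 22.08
eef_pos: [637.0, 82.6, 110.3]
tool_rot: [[-0.165, 0.986, -0.0], [0.986, 0.165, 0.004], [0.004, 0.001, -1.0]]
contact_force: [-0.9, 8.6, 3.2]
opening: 20.0
gripper_force: 59.6
```

>>> drive_tool(steps="-0.0002 0 0 0 0.005; -0.0004 0 0 0 0.005")

```text
time_s: 22.32
eef_pos: [637.1, 82.2, 110.3]
tool_rot: [[-0.165, 0.986, -0.0], [0.986, 0.165, 0.004], [0.004, 0.0, -1.0]]
contact_force: [-1.1, 9.6, 4.1]
opening: 20.3
gripper_force: 59.6
```

Run:
```python
from h import *
c=ctrl.camera("side");save(c,"side10.png")
im=c["pixels"][...,::-1]; cv2.imwrite("pics/s10.png",cv2.resize(im[165:210,300:360],(800,600),interpolation=cv2.INTER_CUBIC))
F=[]
for i in range(6):
    s=ctrl.read_state();F.append(np.round(s["contact_force"],1).tolist());ctrl.camera("wrist")
print(F,s["eef_pos"],s["time_s"])
```

```text
[[-1.5, 10.1, 3.6], [-1.1, 10.6, 4.0], [-1.2, 9.8, 4.2], [-0.6, 10.0, 3.8], [-0.6, 9.6, 3.5], [-0.3, 9.3, 3.8]] [637.06432789  82.22007429 110.29238803] 22.625
```

View pics/s10.png

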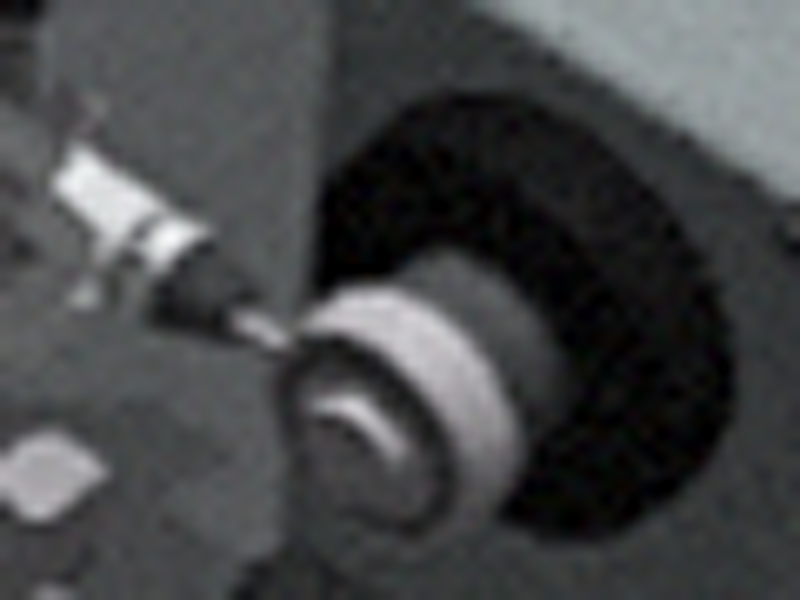

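The stylus tip visibly touches the ring at about (285,335) in the crop. Force has risen about 2 N over the plain sliding force and the TCP is at X=9.1, so about 2–2.4 mm is pressed in. Before letting go I unload the arm.

>>> drive_tool(steps="0.0005 0 0 0 0.005; 0.001 0 -0.0003 0 0.005; 0.0015 0 -0.0005 0 0.005; 0.0018 0 -0.0005 0 0.005; 0.0018 0 -0.0005 0 0.005")

```text
time_s: 23.3
eef_pos: [637.1, 82.2, 110.4]
tool_rot: [[-0.164, 0.986, 0.0], [0.986, 0.164, 0.002], [0.002, 0.0, -1.0]]
contact_force: [1.8, 4.9, -0.1]
opening: 20.0
gripper_force: 59.5
```

```bash
python3 m.py side11.png
```

```text
t 23.3 tcp X 9.139471855576787 F along -4.584983628129623
rear end [-80.24431149 -79.87724524 -79.15327836]
```

>>> drive_tool(steps="0.0005 0 0 0 0.005; 0.001 -0.0002 0 0 0.005; 0.0013 -0.0003 0 0 0.005; 0.0013 -0.0003 0 0 0.005; 0.0013 -0.0003 0 0 0.02; 0.0013 -0.0003 0 0 0.024; 0.0013 -0.0003 0 0 0.03; 0.0013 -0.0003 0 0 0.038; 0.0013 -0.0003 0 0 0.045; 0.0013 -0.0003 0 0 0.045; 0.0013 -0.0003 0 0 0.045")

```text
time_s: 24.78
eef_pos: [636.5, 82.4, 110.7]
tool_rot: [[-0.164, 0.986, -0.0], [0.986, 0.164, -0.0], [-0.0, -0.0, -1.0]]
contact_force: [0.6, -0.1, -0.4]
opening: 44.8
gripper_force: 0.0
```

```bash
python3 m.py side12.png
```

```text
t 24.775 tcp X 8.793161730382078 F along 0.1633264346487717
rear end [-80.28809607 -79.93132595 -79.26340086]
```

Released, and the pickup stayed put. I lift straight up.

>>> drive_tool(steps="0 0 -0.004 0 0.045; 0 0 -0.012 0 0.045; 0 0 -0.025 0 0.045; 0 0 -0.045 0 0.045; 0 0 -0.07 0 0.045; 0 0 -0.1 0 0.045; 0 0 -0.12 0 0.045; 0 0 -0.13 0 0.045; 0 0 -0.13 0 0.045; 0 0 -0.13 0 0.045")

```text
time_s: 26.12
eef_pos: [635.8, 82.5, 239.2]
tool_rot: [[-0.164, 0.986, -0.002], [0.986, 0.164, 0.0], [0.001, -0.002, -1.0]]
contact_force: [-0.0, -0.2, -0.1]
opening: 45.3
gripper_force: 0.0
```

```bash
python3 m.py side13.png
python3 - <<'E'
from h import *
print(ctrl.read_state()["contact_force"])
c=ctrl.camera("side");o=c["pixels"][...,::-1]
c=ctrl.camera("wrist");w=c["pixels"][...,::-1]
cv2.imwrite("pics/c13.png",np.hstack([cv2.resize(o[120:240,240:400],(400,300),interpolation=cv2.INTER_CUBIC),cv2.resize(w,(400,300))]))
E
```

```text
t 26.125 tcp X 8.626955696830505 F along 0.20645568327287142
rear end [-79.38899867 -79.3014334  -78.66048208]
[-0.06072731 -0.21428915  0.39951129]
```

View pics/c13.png

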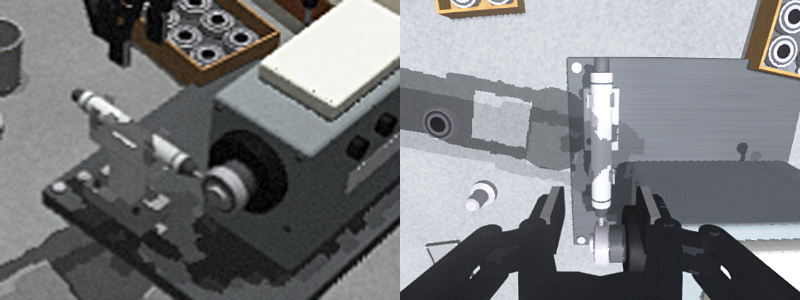

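Run:
```python
from h import *
a=np.radians(-80.64);u=np.array([np.cos(a),np.sin(a)]);v=np.array([-u[1],u[0]])
W=cloud(ctrl.camera("wrist")).reshape(-1,3);D=W[:,:2]-[635.2,91.15];X,Y=D@u,D@v
k=(abs(Y)<6)&(W[:,2]>136)&(W[:,2]<152)&(X<-40);print("rear",np.percentile(X[k],[.1,1,3]))
for z in(140,144,148,152):
    k=(abs(W[:,2]-z)<2)&(X>95)&(X<125)&(abs(Y)<10)&(abs(Y)>4);print(z,k.sum(),np.percentile(X[k],[1,5,20]).round(1) if k.sum()>5 else "")
k=(abs(Y)<8)&(X>-70)&(X<65)&(W[:,2]>145)
for x in(-68,-20,0,20,55):
    q=k&(abs(X-x)<4);print(x,np.percentile(W[q,2],90).round(1),end=" ")
```

```text
rear [-79.39048257 -79.27838814 -78.61606275]
140 34 [106.4 106.6 107. ]
144 44 [106.5 106.6 107.1]
148 62 [106.7 107.  107.8]
152 40 [108.3 108.5 109. ]
-68 151.1 -20 151.8 0 336.1 20 151.9 55 152.0
```

```bash
python3 -c "
from workcell import ctrl
print(ctrl.hand_in())"
```

```text
the job is handed in; nothing more can be done
None
```

The pickup is snapped home in both clips with its stylus pressed about 2 to 3 mm against the bearing's outer ring; it is released with the arm clear, and the job was handed in at about 26 s of the 67 s allowed. The press depth is estimated from force and camera readings, not measured directly. On the first grasp the fingers closed on top of the barrel, because they sit about 25 mm farther back than stated; I opened them, and the pickup had not moved.

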